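# Fetch one mixing ball from the dispenser

### The job

A square white pot stands mouth-down on the bench. Turn it over and stand it mouth-up on the bench, centred under the spout of the ball dispenser; then pull the dispenser's wooden slide knob fully out, so that a steel mixing ball rolls down into the pot, and push the knob fully home again. Dispense just one ball, leave the pot standing upright with the ball in it, and leave the other things on the bench where they are.

Things in the scene. Friction and masses are not known exactly. Their poses are not given: they have to be found in the camera images.
- pot: the square pot to be turned over: white plastic, 60 x 60 mm outside (straight upright sides), 56 mm tall, walls 4 mm, about 90 g, open at one end, with a thin grey rim. Origin at the centre of its open mouth; its z axis points from the mouth to the closed bottom (so z is up while it stands mouth-down, as at the start); x and y are square to its sides
- pot_mouth (a point): centre of the pot's open mouth (the body's origin)
- pot_bottom (a point): centre of the outside of the pot's closed bottom, 56 mm from the mouth
- dispenser: ball dispenser, fixed to the bench. Origin on the bench below its drop hole; x points away from the knob, the chute runs to -y, z up. Sizes in mm: base x -20..115, y -50..50, 10 tall; grey column x 22..105, y -30..30; aluminium slide housing x -30..105, y -30..30, z 130..166; clear hopper tube with steel balls x 24..56, y -16..16, up to z 222
- spout (a point): centre of the 22 x 25 mm opening under the outer end of the open steel chute, 126 mm to the -y side of the dispenser's origin, 74 mm above the bench; the ball drops straight down here within about 1.5 s of the pull. The chute is 28 mm wide (x -14..14), slopes down from the housing, and its outer end is 88 mm high on top
- knob (a point): centre of the wooden slide knob: a disc 30 mm in diameter and 16 mm thick, its axis along the dispenser's x, 150 mm above the bench, on a 10 mm stem; 30 mm of free stem between knob and housing when home. Moves with the slide
- slide (a joint): travel of the slide knob in m: 0 fully home, 0.040 fully out; grows as the knob is pulled to the dispenser's -x, level. A spring detent holds it at both ends and pushes it to the nearer end from between; it takes up to about 6 N to move
- ball1: the ball that lies in the slide's pocket and is released first: steel, 18 mm diameter, origin at its centre
- ball2: the next steel ball, 18 mm, in the hopper above the first; origin at its centre. It falls into the pocket when the knob is pushed home
- tape: bystander: roll of masking tape lying flat, 90 mm outside diameter, 24 mm tall, origin under its centre
- jar: bystander: glass jar with steel lid, 56 mm diameter, 62 mm tall, origin under its centre
- spraycan: bystander: spray can, 66 mm diameter, 190 mm tall, origin under its centre
- mortar: bystander: concrete bowl, 120 mm diameter, 70 mm tall, origin under its centre
- brushpot: bystander: terracotta pot of brushes, 80 mm diameter, 215 mm tall with brushes, origin under its centre
- tiles: bystander: stack of three 100 mm square tiles, 21 mm tall, origin under its centre
- waterbottle: bystander: clear water bottle, 62 mm diameter, 200 mm tall, origin under its centre

How it is judged:
By the outcome, as a careful person would: the job done as asked, in the order asked, and still so for the second after the job is handed in, with the robot touching nothing.
It also fails if it takes over 72 s, if anything falls off the work surface, if the arm or the gripper's body presses on something with over 40 N, if the wrist force passes 120 N, or if a joint passes its speed limit or range.

### The arm

A 6-joint arm with a two-finger parallel gripper is mounted at the origin on the work surface. World frame = base frame: x ahead of the robot, y to its left, z up, the work surface at z = 0. Lengths are in m, angles in rad, forces in N, time in s.
With the tool pointing down it reaches from about 0.35 to 0.85 m from the base axis. Payload 8.1 kg.
Tool frame: the origin (TCP) lies on the mounting face of the last link; the fingertips stand 173 mm ahead of it and the grasp point (between the pads) lies 155 mm ahead of it; z points along the fingers, y is the line along which they close (so a half turn about z gives the same grasp; the last joint's range is limited). The gripper opens to 85 mm and grips with 20 to 120 N. Pads are 22 mm wide; open, the fingers measure 114 mm over their backs; the gripper's body (76 mm by 85 mm) begins 54 mm behind the grasp point. The pads swing forward as they close: fully open they stand 13 mm farther back than shut.
Start: joints at [-1.243, 0.13, 1.488, -0, 1.523, -0.085], TCP at [0.241, -0.55, 0.405] pointing down, gripper open.
Joint ranges: [-2.96, 2.96], [-0.89, 2.26], [0.02, 2.5], [-1.34, 4.48], [0, 2.73], [-2.66, 2.66]. Speed limits (rad/s): [2.39, 2.39, 2.79, 3.14, 3.14, 3.14].

### API

Orientations are given as a unit quaternion [w, x, y, z].
In Python, from bench import get_state, get_image, job_done gives the robot as it stands.
- The arm moves only by the tool drive_tool, never from a script. Its argument "targets" is text: rows parted by semicolons, each of 7 numbers parted by spaces: the shift along the tool's x, y, z in mm, then the turn, a rotation vector about the tool's x, y, z in rad, then the finger opening in mm, from 0 to 85.4. In form: tx ty tz ax ay az hand; .... A call has 1 to 8 rows; each row shifts and turns the commanded pose from where the row before left it, along the tool's axes as they then stand; what a row does not reach is not made up. A row lasts 1/10 s, in which the tool goes at most 50 mm and 8.59 degrees, less where a joint would pass 70% of its speed; a pose out of reach is approached as far as the arm can. A call is refused whole if a number of a shift passes 50 or a number of a turn 0.15, either way. A call with a gripper value outside its range is refused whole. The fingers move at their own pace and stop on an object; "squeeze" is the grip in N (left out, the last holds). Time passes only in rows, so rows that do not move let the fingers close. It gives the time, the measured TCP pose, the force, the opening and the grip force at its end, in the units of the state.
- get_state(): the state, without advancing time (a new reading comes with each control period).
- get_image(name): name is "scene" or "top" or "wrist"; returns a dict with "pixels" (384x512x3 uint8, red, green, blue), "z_map" (384x512 float32, m along the optical axis (not along the pixel's ray), 0 where there is no reading), "fovy" (degrees; the focal length in pixels is half the picture's height over the tangent of half this angle, whatever the lens; pixels are square), "cx", "cy" (the principal point, pixels), "R" (3x3) and "t" (3): a world point X has camera coordinates R X + t; the wrist camera has in their place "tool_from_camera" (4x4, takes a point from camera to tool coordinates, whose origin is the TCP and whose axes are the flange's). Camera axes: x right, y down, z forward; pixel columns grow to the right and rows downward; lengths in m; the calibration is good to about 2 mm. A picture is of the moment at which its call begins: read the wrist's pose just before it.
- job_done(): hands the job in; it is judged then, once.
The state is a dict: "time_s": time; "joints": joint angles; "joint_vel": joint speeds; "effort": joint torques, N m; "eef_pos": TCP position; "tool_rot": TCP orientation; "contact_force": force on the tool from outside, world axes, zero at the start; "torque": the same for the moment, N m; "grip_width": opening from 0.0 (shut) to 1.0 (fully open); "grasp_force": force on a finger pad.
Only numpy, scipy, OpenCV 4.12 (cv2) and the standard library are available. Lean on these libraries where they do the work, as an engineer would, in place of code of your own. Each camera call takes 0.05 s, during which the arm holds its last target. There are 200 camera calls.

## Working session

There is one attempt and no reset: what is moved stays moved. The work goes in short steps, Python scripts to look and compute and a tool call to move; the robot and the scene stay as the last step left them, time stands still between calls to the robot, and variables do not carry over. Pictures are saved under pics/ and viewed, at most 12 in all, crops included, and the job is handed in when it is done.

Besides the shell and the picture viewer there is one more tool, called after "Call:" as name(argument=value, ...) on one line, values as JSON. drive_tool: Moves the arm, as the interface text tells. Its arguments: {"type":"object","properties":{"targets":{"type":"string"},"squeeze":{"type":"number"}},"required":["targets"]}

```bash
mkdir -p pics; ls
cat > h.py <<'E'
import numpy as np, cv2
from bench import get_state,get_image
from scipy.spatial.transform import Rotation as Ro
def cloud(n):
    s=get_state(); d=get_image(n); f=192/np.tan(np.radians(d['fovy'])/2)
    z=d['z_map'].astype(float); v,u=np.mgrid[:384,:512]
    P=np.stack([(u-d['cx'])/f*z,(v-d['cy'])/f*z,z],-1)
    if 'R' in d: W=(P-d['t'])@np.array(d['R'])
    else:
        T=np.array(d['tool_from_camera']); q=s['tool_rot']; R=Ro.from_quat([q[1],q[2],q[3],q[0]]).as_matrix()
        W=(P@T[:3,:3].T+T[:3,3])@R.T+s['eef_pos']
    W[z==0]=np.nan
    return W,d['pixels'],d
def save(n,px): cv2.imwrite('pics/'+n,px[...,::-1])
E
python3 - <<'E'
from h import *
for n in('scene','top'):
    W,p,d=cloud(n); save(n+'1.png',p); np.save(n+'.npy',W)
print(get_state())
E
```

```text
pics
{'time_s': 0.1, 'joints': array([-1.24340190e+00,  1.31100192e-01,  1.48919546e+00,  3.36145004e-05,
        1.52300351e+00, -8.54465431e-02]), 'joint_vel': array([-0.00096225, -0.00087613, -0.0013651 ,  0.00056809, -0.0013626 ,
       -0.00071286]), 'effort': array([ 1.21571222e-03, -5.70949030e+01, -5.01942158e+01, -2.58501195e-04,
        7.98127265e-03, -1.01531743e-04]), 'eef_pos': array([ 0.24066033, -0.54938906,  0.40372662]), 'tool_rot': array([-8.49044481e-04,  9.78770644e-01,  2.04956822e-01, -8.63053033e-05]), 'contact_force': array([-0.14534669, -0.3852587 , -0.31487695]), 'torque': array([-0.06807247, -0.03700161, -0.03372384]), 'grasp_force': 0.0, 'grip_width': 1.0017702320102002}
```

View pics/scene1.png

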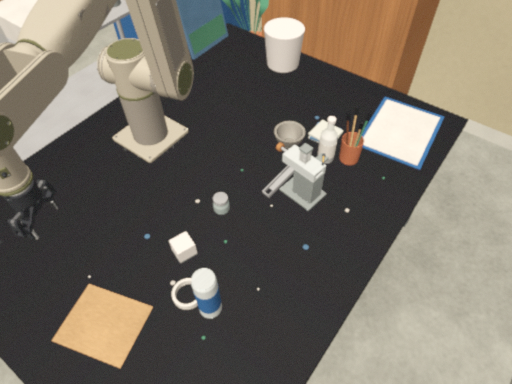

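View pics/top1.png

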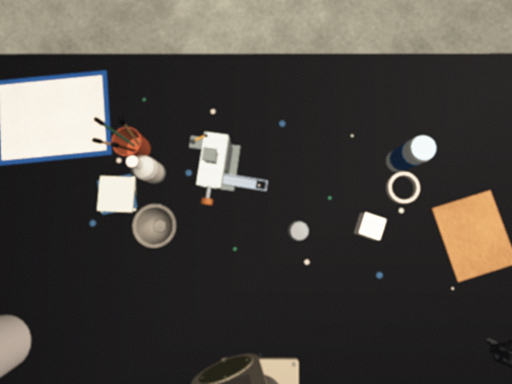

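The scene view shows the pot at about (183,247) and the dispenser at (305,175). In the top view the pot is at (371,226), the jar at (299,231), the knob at (207,201), the chute end at (266,184) and the mortar at (154,226).

Run:
```python
from h import *
W=np.load('top.npy');S=np.load('scene.npy')
A=np.concatenate([W.reshape(-1,3),S.reshape(-1,3)])
def near(P,c,r,z0,z1): return P[(np.hypot(P[:,0]-c[0],P[:,1]-c[1])<r)&(P[:,2]>z0)&(P[:,2]<z1)]
for n,(u,v) in dict(pot=(371,226),jar=(299,231),knob=(207,201),chute=(264,184),hous=(212,180),hop=(210,155),mortar=(165,210),can=(423,148),tape=(403,174)).items(): print(n,W[v,u].round(3))
def rect(P,n):
    r=cv2.minAreaRect((P[:,:2]*1000).astype(np.float32)); print(n,len(P),np.round(r[0],1),np.round(r[1],1),round(r[2],1), P[:,2].mean().round(4))
T=W.reshape(-1,3);Q=S.reshape(-1,3)
for nm,X in(('top',T),('scene',Q)):
    rect(near(X,W[226,371],.06,.045,.065),nm+' pottop')
    rect(near(X,W[180,212],.2,.155,.172),nm+' housing top+knob')
    k=near(X,W[201,207],.035,.13,.17); print('knob',k.min(0),k.max(0),len(k))
    c=near(X,W[184,264],.04,.07,.1); print('chute end',c.min(0),c.max(0))
    rect(near(X,W[231,299],.05,.05,.07),nm+' jar')
```

```text
pot [ 0.475 -0.307  0.055]
jar [ 0.461 -0.109  0.059]
knob [0.536 0.129 0.164]
chute [ 0.598 -0.013  0.   ]
hous [0.588 0.117 0.167]
hop [0.641 0.115 0.22 ]
mortar [0.518 0.258 0.07 ]
can [ 0.664 -0.403  0.187]
tape [ 0.624 -0.413  0.021]
top pottop 499 [ 474.4 -309. ] [61.3 60.6] 71.1 0.055
top housing top+knob 1287 [650.  177.3] [212.8 182.7] 62.5 0.1657
knob [0.52646947 0.11898045 0.140652  ] [0.57012382 0.14810863 0.16705093] 124
chute end [ 0.57000006 -0.01823394  0.07164182] [0.60310648 0.0253101  0.09679684]
top jar 259 [ 462.5 -107. ] [46.7 46.4] 89.9 0.0615
scene pottop 370 [ 476.4 -312.1] [60.6 64. ] 70.9 0.0563
scene housing top+knob 647 [654.8 176.2] [220.6 178.2] 61.4 0.1659
knob [0.5278121  0.11329184 0.13939364] [0.56407234 0.14356078 0.16953847] 68
chute end [ 0.5708771  -0.0236668   0.07360954] [0.60473047 0.02502184 0.09662554]
scene jar 167 [ 464.5 -112.4] [47.2 48.3] 72.9 0.0619
```

Run:
```python
from h import *
W=np.load('top.npy');S=np.load('scene.npy')
from scipy.optimize import minimize
for nm,X in(('top',W.reshape(-1,3)),('scene',S.reshape(-1,3))):
    m=(abs(X[:,0]-.61)<.1)&(abs(X[:,1]-.115)<.055)&(X[:,2]>.162)&(X[:,2]<.17)
    P=(X[m][:,:2]*1000); k=P[:,0]>560
    r=cv2.minAreaRect(P[k].astype(np.float32)); print(nm,r,k.sum())
    # chute axis
    m=(X[:,2]>.076)&(X[:,2]<.125)&(X[:,1]<.075)&(X[:,1]>-.06)&(abs(X[:,0]-.59)<.06)
    C=X[m]*1000; print(cv2.fitLine(C[:,:2].astype(np.float32),cv2.DIST_L2,0,.01,.01).ravel(), cv2.minAreaRect(C[:,:2].astype(np.float32)), len(C), C[:,2].min())
    m=(X[:,2]>.178)&(X[:,2]<.23)&(abs(X[:,0]-.63)<.06)&(abs(X[:,1]-.115)<.04)
    print('hopper',cv2.minEnclosingCircle((X[m][:,:2]*1000).astype(np.float32)),m.sum())
```

```text
top ((641.6170043945312, 131.7094268798828), (87.44274139404297, 135.40077209472656), 83.12158966064453) 1098
[1.4053313e-01 9.9007601e-01 5.9118872e+02 3.5658894e+01] ((589.6359252929688, 28.063138961791992), (93.72433471679688, 28.45505142211914), 82.1015396118164) 313 76.41820063200086
hopper ((642.3704223632812, 118.4806137084961), 21.976160049438477) 226
scene ((640.626953125, 125.15248107910156), (91.43853759765625, 138.20205688476562), 88.82408905029297) 470
[1.0843048e-01 9.9410403e-01 5.9096417e+02 2.9462288e+01] ((590.8295288085938, 26.630857467651367), (97.96018981933594, 29.973854064941406), 82.41887664794922) 232 76.12459897169344
hopper ((656.3797607421875, 129.76417541503906), 40.387393951416016) 187
```

```bash
cat >> h.py <<'E'
def tgt(yaw,th):
    a=np.radians(yaw); x=np.array([np.cos(a),np.sin(a),0]); z=np.array([0,0,-1.]); 
    return np.c_[x,np.cross(z,x),z]@Ro.from_euler('y',th,degrees=True).as_matrix()
G=np.array([0,0,155.])
def plan(pos,yaw,th):
    "turn about grasp point first (n rows), then shift in the new tool axes (mm)"
    s=get_state(); q=s['tool_rot']; R=Ro.from_quat([q[1],q[2],q[3],q[0]]).as_matrix()
    g=np.array(s['eef_pos'])*1000+R@G; T=tgt(yaw,th)
    w=Ro.from_matrix(R.T@T).as_rotvec(); n=max(1,int(np.ceil(np.abs(w).max()/.12))); r=w/n
    sh=G-Ro.from_rotvec(r).as_matrix()@G
    print('t',round(s['time_s'],2),'grasp',g.round(1),'F',np.round(s['contact_force'],1),'j',np.round(s['joints'],2))
    print(' turn rows',n,'row:',sh.round(1),r.round(4),' then shift',(T.T@(np.array(pos)-g)).round(1))
E
python3 -c "
from h import *
plan([475,-310,180],71,0)"
```

```text
t 0.1 grasp [ 240.6 -549.1  248.7] F [-0.1 -0.4 -0.3] j [-1.24  0.13  1.49  0.    1.52 -0.09]
 turn rows 7 row: [ 0. -0.  0.] [-2.00e-04 -1.00e-04 -1.18e-01]  then shift [302.4 143.8  68.7]
```

Call:
drive_tool(targets="0 0 0 0 0 -0.118 85;0 0 0 0 0 -0.118 85;0 0 0 0 0 -0.118 85;0 0 0 0 0 -0.118 85;0 0 0 0 0 -0.118 85;0 0 0 0 0 -0.118 85;0 0 0 0 0 -0.118 85")

```text
time_s: 0.8
eef_pos: [0.2407, -0.5495, 0.404]
tool_rot: [-0.001, 0.813, 0.583, 0.0]
contact_force: [0.1, 0.5, 0.1]
grip_width: 0.993
grasp_force: 0.0
```

Call:
drive_tool(targets="38 18 8 0 0 0 85;38 18 8 0 0 0 85;38 18 8 0 0 0 85;38 18 8 0 0 0 85;38 18 8 0 0 0 85;38 18 8 0 0 0 85;38 18 8 0 0 0 85;36 18 8 0 0 0 85")

```text
time_s: 1.6
eef_pos: [0.4762, -0.3094, 0.34]
tool_rot: [-0.0, 0.814, 0.581, -0.0]
contact_force: [0.6, -0.8, 1.4]
grip_width: 0.994
grasp_force: 0.0
```

Call:
drive_tool(targets="0 0 0 0 0 0 85;0 0 0 0 0 0 85")

```text
time_s: 1.8
eef_pos: [0.4756, -0.3102, 0.3399]
tool_rot: [-0.001, 0.814, 0.581, -0.0]
contact_force: [-0.6, -0.7, -0.7]
grip_width: 0.995
grasp_force: 0.0
```

```bash
python3 -c "
from h import *
W,p,d=cloud('wrist'); save('w1.png',p)
X=W.reshape(-1,3); m=(X[:,2]>.045)&(X[:,2]<.065)&(np.hypot(X[:,0]-.475,X[:,1]+.31)<.06)
print(cv2.minAreaRect((X[m][:,:2]*1000).astype(np.float32)),m.sum(),X[m][:,2].mean())
plan([475,-310,80],71,-30)"
```

```text
((475.4894714355469, -312.123291015625), (60.37646484375, 60.07423782348633), 70.88936614990234) 3642 0.0557107917236313
t 1.85 grasp [ 475.  -311.   185.4] F [-0.1 -0.5  0. ] j [-0.67  0.08  1.66 -0.    1.4  -0.34]
 turn rows 5 row: [16.2 -0.   0.8] [-2.000e-04 -1.047e-01  1.000e-04]  then shift [53.5 -0.3 90.8]
```

View pics/w1.png

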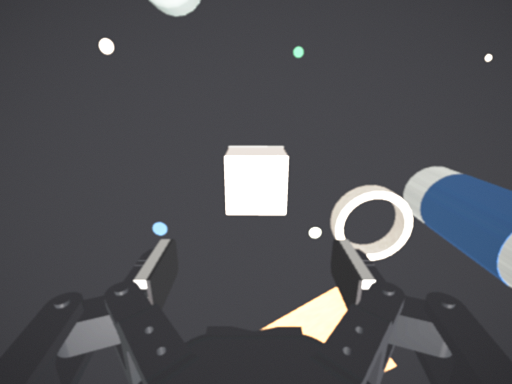

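The wrist view shows the pot at (256,182) centred between the fingers; the tape (372,222) and the can are clear to the right.

Call:
drive_tool(targets="16.2 0 0.8 0 -0.1047 0 85;16.2 0 0.8 0 -0.1047 0 85;16.2 0 0.8 0 -0.1047 0 85;16.2 0 0.8 0 -0.1047 0 85;16.2 0 0.8 0 -0.1047 0 85")

```text
time_s: 2.35
eef_pos: [0.5002, -0.2387, 0.3212]
tool_rot: [0.152, 0.787, 0.559, -0.212]
contact_force: [-0.6, -0.1, -0.0]
grip_width: 0.992
grasp_force: 0.0
```

Call:
drive_tool(targets="18 0 31 0 0 0 85;18 0 31 0 0 0 85;18 0 31 0 0 0 85;0 0 0 0 0 0 85")

```text
time_s: 2.75
eef_pos: [0.4973, -0.2376, 0.2073]
tool_rot: [0.146, 0.787, 0.561, -0.213]
contact_force: [-0.9, 0.5, -0.8]
grip_width: 0.994
grasp_force: 0.0
```

```bash
python3 -c "
from h import *
plan([475.5,-312,33],71,-30)
print(get_image('wrist')['tool_from_camera'])"
```

```text
t 2.75 grasp [ 470.7 -310.2   73. ] F [-0.9  0.5 -0.8] j [-0.37  0.22  1.81 -0.58  1.16  0.22]
 turn rows 1 row: [ 0.1 -1.5  0. ] [-0.0099 -0.001   0.0024]  then shift [19.9  5.1 34.7]
[[-1.41723185e-04 -9.48938493e-01 -3.15461116e-01  8.01342476e-02]
 [ 9.99999900e-01 -1.05176660e-06 -4.46093360e-04 -2.37433595e-04]
 [ 4.22983369e-04 -3.15461148e-01  9.48938399e-01  3.13984378e-02]
 [ 0.00000000e+00  0.00000000e+00  0.00000000e+00  1.00000000e+00]]
```

Call:
drive_tool(targets="0 4 0 -0.01 0 0 85;10 0 17 0 0 0 85;10 0 17 0 0 0 85;0 0 0 0 0 0 85")

```text
time_s: 3.2
eef_pos: [0.5049, -0.2391, 0.1735]
tool_rot: [0.154, 0.786, 0.562, -0.208]
contact_force: [-0.5, 0.2, -0.1]
grip_width: 0.995
grasp_force: 0.0
```

```bash
python3 -c "
from h import *
plan([475.5,-312,33],71,-30)"
```

```text
t 3.2 grasp [ 481.1 -312.8   39.3] F [-0.5  0.2 -0.1] j [-0.36  0.29  1.81 -0.6   1.09  0.26]
 turn rows 1 row: [0.  1.5 0. ] [ 0.0098 -0.0001 -0.001 ]  then shift [ 2.2 -5.6  6. ]
```

Call:
drive_tool(targets="1 0 3 0 0 0 85;1 0 3 0 0 0 85;0 0 0 0 0 0 85;0 0 0 0 0 0 85")

```text
time_s: 3.6
eef_pos: [0.5049, -0.24, 0.1678]
tool_rot: [0.155, 0.786, 0.562, -0.208]
contact_force: [0.6, -0.3, 0.0]
grip_width: 0.996
grasp_force: 0.0
```

```bash
python3 -c "
from h import *
plan([475.5,-312,33],71,-30)
get_image('wrist')
plan([475.5,-312,33],71,-30)"
```

```text
t 3.6 grasp [ 481.2 -313.8   33.6] F [ 0.6 -0.3  0. ] j [-0.36  0.3   1.81 -0.6   1.08  0.27]
 turn rows 1 row: [-0.   1.7  0. ] [ 0.0108  0.     -0.0009]  then shift [ 0.1 -6.   0.6]
t 3.65 grasp [ 481.1 -313.7   33.5] F [-0.3 -0.2 -0.6] j [-0.36  0.3   1.81 -0.6   1.08  0.27]
 turn rows 1 row: [-0.   1.7  0. ] [ 0.0107  0.     -0.0008]  then shift [ 0.1 -5.9  0.5]
```

Call:
drive_tool(targets="0 -4.3 0 0.0107 0 0 85;0 0 0 0 0 0 85;0 0 0 0 0 0 50;0 0 0 0 0 0 50;0 0 0 0 0 0 50;0 0 0 0 0 0 50;0 0 0 0 0 0 50;0 0 0 0 0 0 50", squeeze=40)

```text
time_s: 4.45
eef_pos: [0.5006, -0.2384, 0.1671]
tool_rot: [0.15, 0.787, 0.561, -0.211]
contact_force: [1.3, 1.6, 2.5]
grip_width: 0.696
grasp_force: 43.4
```

```bash
python3 -c "
from h import *
s=get_state();print(s['grip_width'],s['grasp_force'])
plan([475.5,-312,33],71,-30)"
```

```text
0.6960575757063554 43.38049963116646
t 4.45 grasp [ 475.3 -311.7   32.9] F [1.3 1.6 2.5] j [-0.36  0.3   1.82 -0.6   1.09  0.27]
 turn rows 1 row: [ 0.  -0.1  0. ] [-0.0004 -0.0001 -0.0005]  then shift [-0.3  0.3  0. ]
```

Call:
drive_tool(targets="-10 0 -17.3 0 0 0 50;-10 0 -17.3 0 0 0 50;-10 0 -17.3 0 0 0 50;-18.7 0 1.1 0 0.1208 0 50;-18.7 0 1.1 0 0.1208 0 50;-18.7 0 1.1 0 0.1208 0 50;-18.7 0 1.1 0 0.1208 0 50")

```text
time_s: 5.15
eef_pos: [0.4771, -0.3063, 0.2484]
tool_rot: [0.011, 0.814, 0.581, -0.014]
contact_force: [0.5, -0.7, -2.1]
grip_width: 0.697
grasp_force: 43.3
```

Call:
drive_tool(targets="-18.7 0 1.1 0 0.1208 0 50;-18.7 0 1.1 0 0.1208 0 50;-18.7 0 1.1 0 0.1208 0 50;-18.7 0 1.1 0 0.1208 0 50;-18.7 0 1.1 0 0.1208 0 50;0 0 0 0 0 0 50;0 0 0 0 0 0 50")

```text
time_s: 5.85
eef_pos: [0.4476, -0.3902, 0.2228]
tool_rot: [-0.162, 0.783, 0.557, 0.225]
contact_force: [0.6, 0.4, -0.6]
grip_width: 0.699
grasp_force: 43.4
```

```bash
python3 -c "
from h import *
W,p,d=cloud('scene'); save('s2.png',cv2.resize(p[150:350,50:300],None,fx=2,fy=2))
s=get_state();print(s['grip_width'],s['grasp_force'])
plan([475.5,-312,31],71,60)"
```

```text
0.6956680796597928 43.35762307047844
t 5.9 grasp [ 474.9 -311.7   92.5] F [-0.2 -0.4 -0.6] j [-0.94  0.42  1.55  0.45  1.53 -0.71]
 turn rows 5 row: [-15.   -0.    0.7] [-0.0001  0.0972 -0.0003]  then shift [-53.3   0.6  30.7]
```

View pics/s2.png

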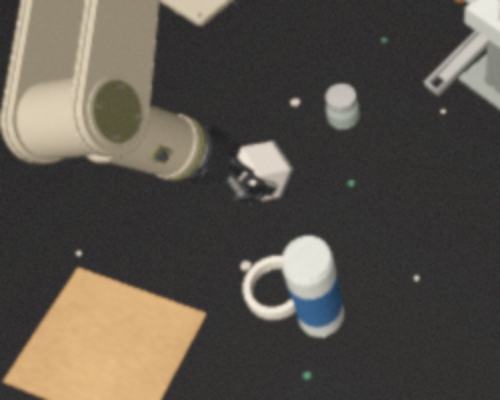

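The pot is held at about (265,170), partly turned, clear of the jar and the tape. The turn is on course.

Call:
drive_tool(targets="-15 0 0.7 0 0.0972 0 50;-15 0 0.7 0 0.0972 0 50;-15 0 0.7 0 0.0972 0 50;-15 0 0.7 0 0.0972 0 50;-15 0 0.7 0 0.0972 0 50;0 0 0 0 0 0 50;0 0 0 0 0 0 50")

```text
time_s: 6.6
eef_pos: [0.432, -0.4381, 0.1706]
tool_rot: [-0.291, 0.705, 0.503, 0.406]
contact_force: [-0.3, 0.8, -0.7]
grip_width: 0.695
grasp_force: 43.4
```

Call:
drive_tool(targets="-17 0 10 0 0 0 50;-17 0 10 0 0 0 50;-9 0 5 0 0 0 50;0 0 0 0 0 0 50;0 0 0 0 0 0 50")

```text
time_s: 7.1
eef_pos: [0.4319, -0.4386, 0.122]
tool_rot: [-0.29, 0.705, 0.503, 0.407]
contact_force: [0.0, -0.5, -0.5]
grip_width: 0.697
grasp_force: 43.4
```

```bash
python3 -c "
from h import *
plan([475.5,-312,31],71,60)"
```

```text
t 7.1 grasp [ 475.7 -311.6   44.6] F [ 0.  -0.5 -0.5] j [-1.08  0.82  1.32  0.71  1.8  -0.88]
 turn rows 1 row: [0.1 0.  0. ] [ 0.0002 -0.0008  0.0005]  then shift [-12.   -0.    6.4]
```

Call:
drive_tool(targets="-4.3 0 2.5 0 0 0 50;-4.3 0 2.5 0 0 0 50;-1.7 0 1 0 0 0 50;-0.9 0 0.5 0 0 0 50;0 0 0 0 0 0 50")

```text
time_s: 7.6
eef_pos: [0.4312, -0.4385, 0.1075]
tool_rot: [-0.291, 0.705, 0.502, 0.408]
contact_force: [-0.1, 1.1, -1.5]
grip_width: 0.701
grasp_force: 43.6
```

Call:
drive_tool(targets="-0.9 0 0.5 0 0 0 50;0 0 0 0 0 0 50")

```text
time_s: 7.8
eef_pos: [0.4313, -0.4387, 0.1072]
tool_rot: [-0.291, 0.705, 0.502, 0.408]
contact_force: [-1.2, 1.0, 4.4]
grip_width: 0.695
grasp_force: 43.7
```

Call:
drive_tool(targets="-0.9 0 0.5 0 0 0 50;0 0 0 0 0 0 50")

```text
time_s: 8.0
eef_pos: [0.4313, -0.4388, 0.107]
tool_rot: [-0.291, 0.704, 0.502, 0.409]
contact_force: [-4.0, 1.1, 10.9]
grip_width: 0.699
grasp_force: 44.1
```

Call:
drive_tool(targets="0.9 0 -0.5 0 0 0 85;0 0 0 0 0 0 85;0 0 0 0 0 0 85;0 0 0 0 0 0 85;0 0 -20 0 0 0 85;0 0 -35 0 0 0 85;0 0 -40 0 0 0 85;0 0 -40 0 0 0 85")

```text
time_s: 8.8
eef_pos: [0.3928, -0.5499, 0.1743]
tool_rot: [-0.291, 0.705, 0.502, 0.408]
contact_force: [-0.2, -0.2, 0.2]
grip_width: 0.997
grasp_force: 0.0
```

Call:
drive_tool(targets="40 0 -23 0 -0.12 0 85;40 0 0 0 -0.12 0 85;40 0 0 0 -0.12 0 85;40 0 0 0 -0.12 0 85;20 0 0 0 -0.12 0 85;0 0 0 0 0 0 85;0 0 0 0 0 0 85")

```text
time_s: 9.5
eef_pos: [0.4257, -0.4551, 0.3175]
tool_rot: [-0.13, 0.793, 0.566, 0.182]
contact_force: [-0.6, -0.4, -0.4]
grip_width: 0.993
grasp_force: 0.0
```

```bash
python3 -c "
from h import *
W,p,d=cloud('wrist'); save('w3.png',p)
X=W.reshape(-1,3); m=(X[:,2]>.05)&(X[:,2]<.07)&(np.hypot(X[:,0]-.475,X[:,1]+.31)<.08)
print(cv2.minAreaRect((X[m][:,:2]*1000).astype(np.float32)),m.sum(),X[m][:,2].mean())
plan([475.5,-312,130],71,-30)"
```

```text
((475.6352844238281, -307.7161560058594), (56.487911224365234, 61.969669342041016), 70.99651336669922) 3348 0.06001462209771278
t 9.55 grasp [ 447.1 -391.4  176.8] F [-1.  -0.3  0.3] j [-1.01  0.38  1.4   0.35  1.66 -0.7 ]
 turn rows 9 row: [16.8 -0.   0.9] [-2.000e-04 -1.085e-01 -1.000e-04]  then shift [96.5  1.  -1.6]
```

View pics/w3.png

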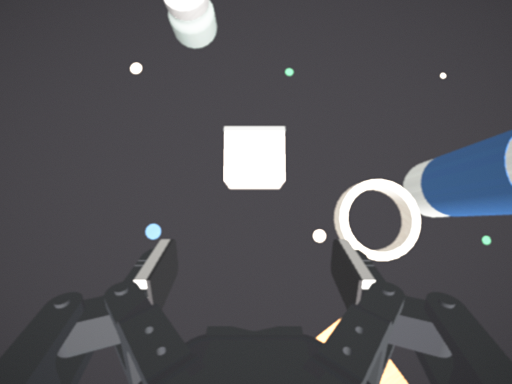

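The pot lies on its side at (255,158) in the view, centred between the fingers, its mouth facing away towards the jar.

Call:
drive_tool(targets="16.8 0 0.9 0 -0.1085 0 85;16.8 0 0.9 0 -0.1085 0 85;16.8 0 0.9 0 -0.1085 0 85;16.8 0 0.9 0 -0.1085 0 85;16.8 0 0.9 0 -0.1085 0 85;16.8 0 0.9 0 -0.1085 0 85;16.8 0 0.9 0 -0.1085 0 85;16.8 0 0.9 0 -0.1085 0 85")

```text
time_s: 10.35
eef_pos: [0.4676, -0.3329, 0.3173]
tool_rot: [0.119, 0.797, 0.567, -0.171]
contact_force: [-0.3, -0.1, -0.8]
grip_width: 0.994
grasp_force: 0.0
```

Call:
drive_tool(targets="16.8 0 0.9 0 -0.1085 0 85;34 0 0 0 0 0 85;34 0 0 0 0 0 85;36 0 0 0 0 0 85;0 0 0 0 0 0 85;0 0 0 0 0 0 85;0 0 0 0 0 0 85")

```text
time_s: 11.05
eef_pos: [0.502, -0.2345, 0.2589]
tool_rot: [0.15, 0.787, 0.56, -0.213]
contact_force: [0.5, -0.1, 0.5]
grip_width: 0.995
grasp_force: 0.0
```

```bash
python3 -c "
from h import *
plan([477.6,-302,36],71,-30)"
```

```text
t 11.05 grasp [ 476.1 -308.   124.9] F [ 0.5 -0.1  0.5] j [-0.36  0.16  1.79 -0.56  1.24  0.17]
 turn rows 1 row: [-0.5 -0.6  0. ] [-0.0036  0.0032 -0.0012]  then shift [49.7 -0.6 73.9]
```

Call:
drive_tool(targets="16.5 -0.6 25 -0.0036 0.0032 0 85;16.5 0 25 0 0 0 85;16 0 24 0 0 0 85;0 0 0 0 0 0 85;0 0 0 0 0 0 85;0 0 0 0 0 0 85")

```text
time_s: 11.65
eef_pos: [0.5045, -0.2289, 0.1731]
tool_rot: [0.153, 0.787, 0.56, -0.209]
contact_force: [-0.6, -0.3, 1.2]
grip_width: 0.995
grasp_force: 0.0
```

```bash
python3 -c "
from h import *
plan([477.6,-302,36],71,-30)"
```

```text
t 11.65 grasp [ 480.  -302.5   38.9] F [-0.6 -0.3  1.2] j [-0.35  0.29  1.82 -0.59  1.11  0.28]
 turn rows 1 row: [-0.1  0.7  0. ] [ 0.0048  0.0004 -0.0025]  then shift [ 1.2 -2.4  2.6]
```

Call:
drive_tool(targets="1.2 -1.7 2.6 0.0048 0 -0.0025 85;0 0 0 0 0 0 85;0 0 0 0 0 0 50;0 0 0 0 0 0 50;0 0 0 0 0 0 50;0 0 0 0 0 0 50;0 0 0 0 0 0 50;0 0 0 0 0 0 50", squeeze=40)

```text
time_s: 12.45
eef_pos: [0.5023, -0.2275, 0.1686]
tool_rot: [0.15, 0.786, 0.562, -0.211]
contact_force: [0.3, 2.4, 6.6]
grip_width: 0.696
grasp_force: 43.9
```

```bash
python3 -c "
from h import *
plan([477.6,-302,36],71,-30)"
```

```text
t 12.45 grasp [ 476.9 -300.8   34.4] F [0.3 2.4 6.6] j [-0.34  0.29  1.82 -0.59  1.1   0.28]
 turn rows 1 row: [-0.  -0.2  0. ] [-0.0012  0.0002  0.0019]  then shift [-1.6  1.  -0.9]
```

Call:
drive_tool(targets="-10 0 -17.3 0 0 0 50;-10 0 -17.3 0 0 0 50;-10 0 -17.3 0 0 0 50;-10 0 -17.3 0 0 0 50;-18.7 0 1.1 0 0.1208 0 50;-18.7 0 1.1 0 0.1208 0 50;-18.7 0 1.1 0 0.1208 0 50;-18.7 0 1.1 0 0.1208 0 50")

```text
time_s: 13.25
eef_pos: [0.479, -0.2955, 0.2694]
tool_rot: [0.01, 0.813, 0.581, -0.015]
contact_force: [-0.6, 0.1, -2.0]
grip_width: 0.7
grasp_force: 43.3
```

Call:
drive_tool(targets="-18.7 0 1.1 0 0.1208 0 50;-18.7 0 1.1 0 0.1208 0 50;-18.7 0 1.1 0 0.1208 0 50;-18.7 0 1.1 0 0.1208 0 50;-18.7 0 1.1 0 0.1208 0 50;-18.7 0 1.1 0 0.1208 0 50;-18.7 0 1.1 0 0.1208 0 50;-18.7 0 1.1 0 0.1208 0 50")

```text
time_s: 14.05
eef_pos: [0.436, -0.4194, 0.2066]
tool_rot: [-0.261, 0.728, 0.519, 0.365]
contact_force: [0.5, 0.4, -0.3]
grip_width: 0.699
grasp_force: 43.3
```

Call:
drive_tool(targets="-18.7 0 1.1 0 0.1208 0 50;0 0 0 0 0 0 50;0 0 0 0 0 0 50")

```text
time_s: 14.35
eef_pos: [0.4328, -0.4279, 0.1901]
tool_rot: [-0.292, 0.706, 0.502, 0.405]
contact_force: [0.8, -1.1, -0.4]
grip_width: 0.692
grasp_force: 43.4
```

```bash
python3 -c "
from h import *
W,p,d=cloud('wrist'); save('w4.png',p)
print(get_state()['grip_width'])
plan([566,-140,100],82,60)"
```

```text
0.696482359559695
t 14.4 grasp [ 476.7 -301.2  113.9] F [ 0.8 -1.4 -1.3] j [-1.07  0.69  1.37  0.73  1.85 -0.82]
 turn rows 2 row: [ 0.1 12.7  0.5] [ 0.0819  0.0015 -0.0492]  then shift [ 74.  66. 156.]
```

View pics/w4.png

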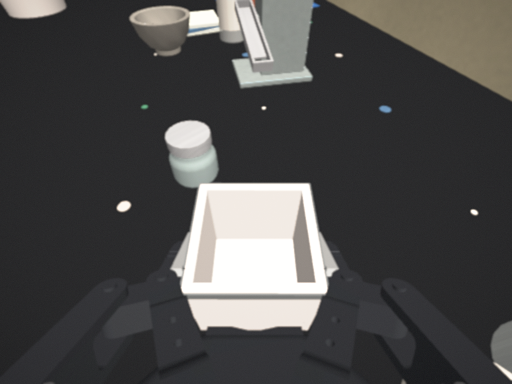

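The pot is held mouth-up at (255,240) in the view, with the jar at (190,152) and the dispenser's chute at (250,35) ahead.

Call:
drive_tool(targets="0 12.7 0.5 0.082 0.0015 -0.049 50;0 12.7 0.5 0.082 0.0015 -0.049 50;15 13 31 0 0 0 50;15 13 31 0 0 0 50;15 13 31 0 0 0 50;15 13 31 0 0 0 50;0 0 0 0 0 0 50;0 0 0 0 0 0 50")

```text
time_s: 15.2
eef_pos: [0.5295, -0.3043, 0.1837]
tool_rot: [-0.327, 0.652, 0.57, 0.377]
contact_force: [-0.6, 0.5, -1.1]
grip_width: 0.697
grasp_force: 43.5
```

```bash
python3 -c "
from h import *
W,p,d=cloud('wrist'); save('w5.png',p)
X=W.reshape(-1,3)*1000
m=(X[:,2]>72)&(X[:,2]<125)&(X[:,1]<75)&(X[:,1]>-60)&(abs(X[:,0]-590)<40)
C=X[m]; print(len(C),C.min(0),C.max(0)); print(cv2.fitLine(C[:,:2].astype(np.float32),cv2.DIST_L2,0,.01,.01).ravel(), cv2.minAreaRect(C[:,:2].astype(np.float32)))
e=C[C[:,1]<-5]; print(e[::max(1,len(e)//12)].round(0))
print(get_state()['grip_width'])
plan([569,-117,100],82,60)"
```

```text
1672 [570.43374953 -24.51448362  72.00429313] [610.77083437  74.97120461 106.83496481]
[1.4561677e-01 9.8934108e-01 5.9080115e+02 2.2475380e+01] ((590.8856811523438, 26.740238189697266), (99.86764526367188, 27.720396041870117), 82.08740997314453)
[[599.  -6.  90.]
 [597. -12.  86.]
 [598. -19.  86.]
 [575. -19.  86.]
 [581. -21.  86.]
 [587. -22.  85.]
 [593. -22.  83.]
 [571. -19.  81.]
 [577. -19.  79.]
 [584. -19.  77.]
 [591. -20.  76.]
 [598. -20.  74.]
 [593. -20.  72.]]
0.6998663383295471
t 15.25 grasp [ 547.7 -172.5  105.9] F [ 0.   0.4 -0.4] j [-0.82  0.69  1.39  0.76  1.81 -0.8 ]
 turn rows 1 row: [-0.1  0.   0. ] [0.     0.0008 0.0033]  then shift [23.8 13.3 53.1]
```

View pics/w5.png

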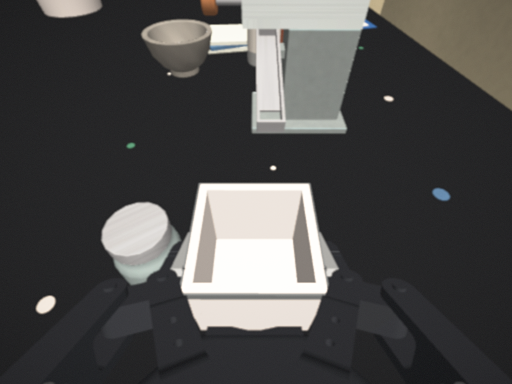

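The pot rides at (255,240), the jar is at (138,235), and the chute end is ahead at (270,125), slightly to the right.

Call:
drive_tool(targets="6 3.3 13.3 0 0 0 50;6 3.3 13.3 0 0 0 50;6 3.3 13.3 0 0 0 50;6 3.3 13.3 0 0 0 50;-15 0 9 0 0 0 50;-16 0 9 0 0 0 50;-16 0 9 0 0 0 50;0 0 0 0 0 0 50")

```text
time_s: 16.05
eef_pos: [0.5481, -0.2485, 0.1176]
tool_rot: [-0.331, 0.653, 0.566, 0.378]
contact_force: [-0.9, -0.3, -1.6]
grip_width: 0.701
grasp_force: 43.5
```

Run:
```python
from h import *
plan([569,-117,46],82,60)
W,p,d=cloud('wrist'); X=W.reshape(-1,3)*1000
a=np.radians(82); ey=np.array([np.cos(a),np.sin(a)]); ex=np.array([np.sin(a),-np.cos(a)])
D=np.c_[X[:,:2]@ex,X[:,:2]@ey,X[:,2]]; c=np.array([585,-3])@np.c_[ex,ey]
D[:,:2]-=c  # coordinates about the first spout estimate, dispenser axes
def q(n,m,k): 
    v=D[m][:,k]; print(n,m.sum(),np.percentile(v,[1,10,50,90,99]).round(1) if m.sum() else '')
near=(abs(D[:,0])<130)&(abs(D[:,1])<260)
q('chute x',near&(D[:,2]>70)&(D[:,2]<100)&(D[:,1]<40)&(D[:,1]>-30)&(abs(D[:,0])<40),0)
q('chute end y',near&(D[:,2]>76)&(D[:,2]<90)&(abs(D[:,0])<12)&(D[:,1]<30)&(D[:,1]>-30),1)
q('column face y (96)',near&(D[:,2]>30)&(D[:,2]<120)&(D[:,0]>30)&(D[:,0]<95)&(D[:,1]>60),1)
q('column x 22..105',near&(D[:,2]>30)&(D[:,2]<110)&(D[:,1]>80)&(D[:,1]<110)&(D[:,0]>16),0)
q('housing face y (96)',near&(D[:,2]>135)&(D[:,2]<160)&(D[:,0]>-20)&(D[:,0]<95)&(D[:,1]>60),1)
q('base top x -20..115',near&(D[:,2]>8)&(D[:,2]<13)&(D[:,1]>77)&(D[:,1]<92),0)
q('base top y (76..)',near&(D[:,2]>8)&(D[:,2]<13)&(D[:,0]>30)&(D[:,0]<90),1)
q('pot x',(D[:,2]>60)&(D[:,2]<75)&(abs(D[:,0])<60)&(D[:,1]<-60)&(D[:,1]>-160),0)
q('pot y',(D[:,2]>60)&(D[:,2]<75)&(abs(D[:,0])<60)&(D[:,1]<-60)&(D[:,1]>-160),1)
q('pot z',(abs(D[:,0])<28)&(D[:,1]<-60)&(D[:,1]>-160)&(D[:,2]>40),2)
m=near&(D[:,2]>30)&(D[:,2]<120)&(D[:,0]>30)&(D[:,0]<95)&(D[:,1]>60)&(D[:,1]<115)
print('col yaw resid deg',np.degrees(np.arctan(np.polyfit(D[m][:,0],D[m][:,1],1)[0])))
s=get_state();q_=s['tool_rot'];R=Ro.from_quat([q_[1],q_[2],q_[3],q_[0]]).as_matrix();g=np.array(s['eef_pos'])*1000+R@G
print('grasp in D',g[:2]@ex-c[0],g[:2]@ey-c[1],g[2])
```

```text
t 16.05 grasp [ 566.5 -115.2   40.8] F [-0.9 -0.3 -1.6] j [-0.74  0.76  1.44  0.8   1.68 -0.83]
 turn rows 1 row: [ 0.8 -0.4  0. ] [-0.0026 -0.0051 -0.0043]  then shift [ 3.8  2.8 -3.9]
chute x 2244 [-12.  -10.1   2.2  13.6  15.5]
chute end y 1208 [-19.4 -18.3  -3.9  24.9  29.5]
column face y (96) 5683 [94.1 95.  95.9 96.8 97.6]
column x 22..105 7209 [ 23.6  31.4  64.4  97.3 104.9]
housing face y (96) 0 
base top x -20..115 773 [-15.7   3.5  59.6 104.  114.2]
base top y (76..) 750 [75.3 76.4 86.3 96.2 97.8]
pot x 11729 [-58.8 -52.8   0.2  47.8  57.3]
pot y 11729 [-154.  -149.4 -139.9  -90.2  -80.3]
pot z 10458 [40.6 45.4 61.7 82.7 86.1]
col yaw resid deg 0.10188757393380929
grasp in D -1.9665617284769041 -114.0637130023916 42.434313705412535
```

Call:
drive_tool(targets="0.8 2 0 -0.0026 -0.0051 -0.0043 50;10 0 17 0 0 0 50;10 0 17 0 0 0 50;10 0 17 0 0 0 50;10 0 17 0 0 0 50;0 0 0 0 0 0 50;0 0 0 0 0 0 50")

```text
time_s: 16.8
eef_pos: [0.5627, -0.1704, 0.1229]
tool_rot: [-0.326, 0.653, 0.57, 0.378]
contact_force: [-0.6, -0.4, -1.4]
grip_width: 0.698
grasp_force: 43.5
```

```bash
python3 -c "
from h import *
plan([584.7,-7.4,41],82,60)"
```

```text
t 16.8 grasp [581.6 -37.7  45. ] F [-0.6 -0.4 -1.4] j [-0.64  0.68  1.55  0.87  1.59 -0.8 ]
 turn rows 1 row: [-0.4  0.2  0. ] [0.0014 0.0024 0.0053]  then shift [11.7 -1.1 28.4]
```

Call:
drive_tool(targets="3 -0.9 7 0.0014 0.0024 0.0053 50;3 0 7 0 0 0 50;3 0 7 0 0 0 50;2.3 0 7.4 0 0 0 50;0 0 0 0 0 0 50;0 0 0 0 0 0 50;0 0 0 0 0 0 50")

```text
time_s: 17.5
eef_pos: [0.566, -0.1417, 0.1183]
tool_rot: [-0.328, 0.654, 0.568, 0.378]
contact_force: [-0.2, 0.4, -1.0]
grip_width: 0.698
grasp_force: 43.5
```

```bash
python3 -c "
from h import *
plan([584.7,-7.4,36],82,60)
W,p,d=cloud('wrist'); save('w6.png',p)"
```

```text
t 17.5 grasp [584.9  -8.8  40.8] F [-0.2  0.4 -1. ] j [-0.6   0.67  1.58  0.89  1.55 -0.79]
 turn rows 1 row: [0.  0.3 0. ] [ 0.0016 -0.     -0.0008]  then shift [-3.5 -0.4  3.6]
```

View pics/w6.png

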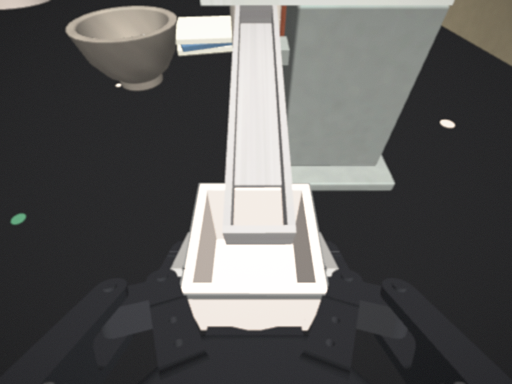

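The chute end (260,232) sits over the pot's mouth (198–312 across), centred sideways to within about 1–2 mm. Now lowering.

Call:
drive_tool(targets="-2.3 0 3 0 0 0 50;-1.2 0 0.9 0 0 0 50;0 0 0 0 0 0 50;0 0 0 0 0 0 50")

```text
time_s: 17.95
eef_pos: [0.5661, -0.1399, 0.1131]
tool_rot: [-0.328, 0.654, 0.567, 0.378]
contact_force: [0.2, 0.4, -0.7]
grip_width: 0.698
grasp_force: 43.5
```

Call:
drive_tool(targets="-0.9 0 0.5 0 0 0 50;0 0 0 0 0 0 50")

```text
time_s: 18.15
eef_pos: [0.5662, -0.14, 0.1121]
tool_rot: [-0.328, 0.654, 0.568, 0.378]
contact_force: [-0.8, 1.0, -1.0]
grip_width: 0.699
grasp_force: 43.5
```

```bash
cat > pot.py <<'E'
from h import *
plan([584.7,-7.4,36],82,60)
W,p,d=cloud('wrist'); X=W.reshape(-1,3)*1000
a=np.radians(82); ey=np.array([np.cos(a),np.sin(a)]); ex=np.array([np.sin(a),-np.cos(a)])
D=np.c_[X[:,:2]@ex,X[:,:2]@ey,X[:,2]]; D[:,:2]-=np.array([585,-3])@np.c_[ex,ey]
D=D.reshape(384,512,3); np.save('D.npy',D)
m=(p.min(-1)>150)&(D[...,2]>45)&(D[...,2]<64)&(np.abs(D[...,:2])<50).all(-1); E=D[m]
print(m.sum(),np.percentile(E,[.5,2,98,99.5],axis=0).round(1))
f=(p.min(-1)>100)&(D[...,2]>2)&(D[...,2]<7)&(np.abs(D[...,:2])<40).all(-1); print('floor',f.sum(),np.percentile(D[f],[1,50,99],axis=0).round(1) if f.any() else '')
E
python3 pot.py
```

```text
t 18.15 grasp [585.1  -7.1  34.6] F [-0.8  1.  -1. ] j [-0.59  0.68  1.58  0.89  1.55 -0.8 ]
 turn rows 1 row: [0.  0.2 0. ] [ 0.0014 -0.0001 -0.001 ]  then shift [ 1.  -0.3 -1. ]
6169 [[-35.3 -31.7  45.1]
 [-33.9 -31.1  45.6]
 [ 34.   29.2  57.1]
 [ 35.5  30.1  57.5]]
floor 3555 [[-26.1 -30.7   2.6]
 [ -0.5   7.7   4.1]
 [ 25.9  24.2   6.5]]
```

Call:
drive_tool(targets="-0.9 0 0.5 0 0 0 50;0 0 0 0 0 0 50")

```text
time_s: 18.4
eef_pos: [0.5663, -0.1401, 0.1119]
tool_rot: [-0.328, 0.654, 0.568, 0.378]
contact_force: [-2.6, -0.6, 5.0]
grip_width: 0.696
grasp_force: 44.0
```

Call:
drive_tool(targets="-0.9 0 0.5 0 0 0 50;0 0 0 0 0 0 50")

```text
time_s: 18.6
eef_pos: [0.5663, -0.1402, 0.1117]
tool_rot: [-0.328, 0.653, 0.568, 0.378]
contact_force: [-4.9, -1.7, 11.5]
grip_width: 0.698
grasp_force: 44.5
```

Call:
drive_tool(targets="1 0 -0.6 0 0 0 85;0 0 0 0 0 0 85;0 0 0 0 0 0 85;0 0 0 0 0 0 85;0 0 -15 0 0 0 85;0 0 -20 0 0 0 85;0 0 -30 0 0 0 85;0 0 -40 0 0 0 85")

```text
time_s: 19.4
eef_pos: [0.5527, -0.2313, 0.1645]
tool_rot: [-0.328, 0.654, 0.568, 0.377]
contact_force: [0.6, 0.2, -0.8]
grip_width: 0.997
grasp_force: 0.0
```

Call:
drive_tool(targets="0 0 -10 0 0 0 85;0 0 0 0 0 0 85;0 0 0 0 0 0 85")

```text
time_s: 19.7
eef_pos: [0.5519, -0.2388, 0.1686]
tool_rot: [-0.328, 0.654, 0.567, 0.378]
contact_force: [-0.3, 0.5, -0.2]
grip_width: 0.999
grasp_force: 0.0
```

```bash
python3 pot.py; python3 -c "
from h import *
plan([535.5,133.5,250],172,0)"
```

```text
t 19.7 grasp [ 570.9 -105.9   91.2] F [-0.3  0.5 -0.2] j [-0.73  0.66  1.47  0.82  1.71 -0.78]
 turn rows 1 row: [0.  0.3 0. ] [ 0.0019 -0.0002 -0.0014]  then shift [  2.   -0.  113.7]
1766 [[-30.6 -32.4  45.1]
 [-30.1 -32.1  45.4]
 [ 30.3  28.7  57. ]
 [ 30.7  29.3  57.2]]
floor 476 [[-27.9 -31.5   2.1]
 [  0.2  20.5   4.3]
 [ 28.6  26.    6.9]]
t 19.75 grasp [ 570.6 -105.    90.7] F [-0.7  0.5  0.2] j [-0.73  0.66  1.47  0.82  1.71 -0.78]
 turn rows 12 row: [11.1  9.9  0.7] [ 0.068  -0.0681 -0.1178]  then shift [  67.9  231.3 -159.3]
```

Call:
drive_tool(targets="34 0 -20 0 0 0 85;34 0 -20 0 0 0 85;34 0 -20 0 0 0 85;34 0 -20 0 0 0 85;11.1 9.9 0.7 0.068 -0.0681 -0.1178 85;11.1 9.9 0.7 0.068 -0.0681 -0.1178 85;11.1 9.9 0.7 0.068 -0.0681 -0.1178 85;11.1 9.9 0.7 0.068 -0.0681 -0.1178 85")

```text
time_s: 20.55
eef_pos: [0.5871, -0.209, 0.3627]
tool_rot: [-0.238, 0.499, 0.787, 0.273]
contact_force: [-0.2, -0.0, -0.5]
grip_width: 0.993
grasp_force: 0.0
```

Call:
drive_tool(targets="11.1 9.9 0.7 0.068 -0.0681 -0.1178 60;11.1 9.9 0.7 0.068 -0.0681 -0.1178 60;11.1 9.9 0.7 0.068 -0.0681 -0.1178 60;11.1 9.9 0.7 0.068 -0.0681 -0.1178 60;11.1 9.9 0.7 0.068 -0.0681 -0.1178 60;11.1 9.9 0.7 0.068 -0.0681 -0.1178 60;11.1 9.9 0.7 0.068 -0.0681 -0.1178 60;11.1 9.9 0.7 0.068 -0.0681 -0.1178 60")

```text
time_s: 21.35
eef_pos: [0.5724, -0.1051, 0.404]
tool_rot: [-0.004, 0.076, 0.997, 0.004]
contact_force: [-0.9, -0.1, -0.4]
grip_width: 0.705
grasp_force: 0.0
```

Call:
drive_tool(targets="0 0 0 0 0 0 60;0 0 0 0 0 0 60")

```text
time_s: 21.55
eef_pos: [0.5724, -0.1059, 0.4044]
tool_rot: [-0.006, 0.08, 0.997, 0.006]
contact_force: [-0.6, -0.6, 0.1]
grip_width: 0.701
grasp_force: 0.0
```

```bash
python3 -c "
from h import *
plan([535.5,133.5,250],172,0)"
```

```text
t 21.55 grasp [ 570.7 -103.7  249.4] F [-0.6 -0.6  0.1] j [-0.27  0.09  1.53  0.01  1.53 -1.68]
 turn rows 1 row: [2.  1.9 0. ] [ 0.0121 -0.0127 -0.0211]  then shift [ 67.9 230.   -0.6]
```

Call:
drive_tool(targets="11 35 0 0.0121 -0.0127 -0.0211 60;11 33 0 0 0 0 60;11 33 0 0 0 0 60;11 33 0 0 0 0 60;11 33 0 0 0 0 60;11 33 0 0 0 0 60;5 30 0 0 0 0 60;0 0 0 0 0 0 60")

```text
time_s: 22.35
eef_pos: [0.535, 0.1333, 0.4042]
tool_rot: [-0.0, 0.069, 0.998, -0.0]
contact_force: [0.3, -0.3, 1.0]
grip_width: 0.701
grasp_force: 0.0
```

Call:
drive_tool(targets="0 0 0 0 0 0 60;0 0 0 0 0 0 60")

```text
time_s: 22.55
eef_pos: [0.5355, 0.1296, 0.4045]
tool_rot: [0.0, 0.07, 0.998, -0.001]
contact_force: [0.8, -0.1, -0.5]
grip_width: 0.698
grasp_force: 0.0
```

Run:
```python
from h import *
W,p,d=cloud('wrist'); save('w7.png',p); X=W.reshape(-1,3)*1000
a=np.radians(82); ey=np.array([np.cos(a),np.sin(a)]); ex=np.array([np.sin(a),-np.cos(a)])
c=np.array([585,-3])+126*ey; print('origin',c, 'knob pred',c-68*ex)
D=np.c_[(X[:,:2]-c)@ex,(X[:,:2]-c)@ey,X[:,2]]
for n,m in (('knob',(D[:,0]<-40)&(D[:,0]>-110)&(abs(D[:,1])<30)&(D[:,2]>140)&(D[:,2]<172)),('housing',(D[:,0]>-45)&(abs(D[:,1])<50)&(D[:,2]>160)&(D[:,2]<172))):
    print(n,m.sum(),np.percentile(D[m],[1,50,99],axis=0).round(1) if m.any() else '')
k=c-68*ex
plan([k[0],k[1],190],172,0)
```

```text
origin [602.53581072 121.77377666] knob pred [535.19758205 131.23754753]
knob 953 [[-74.9 -15.2 142. ]
 [-68.   -1.4 159.2]
 [-41.3  13.3 165.4]]
housing 4916 [[-28.8 -30.3 161.3]
 [  6.    0.4 165.8]
 [ 62.8  46.3 169.9]]
t 22.6 grasp [535.6 129.1 249.6] F [-0.  -0.7  0.3] j [ 0.15 -0.    1.63 -0.    1.52 -1.28]
 turn rows 1 row: [-0.2 -0.3  0. ] [-0.002   0.0014 -0.0016]  then shift [ 0.7  2.  59.6]
```

View pics/w7.png

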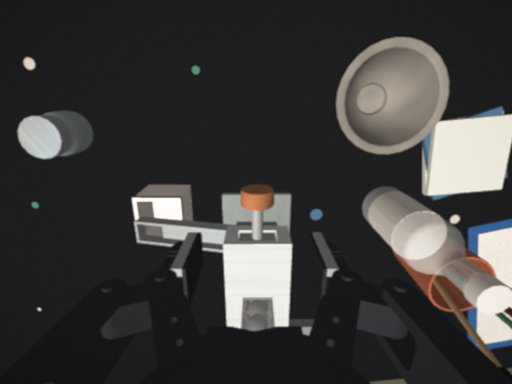

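The knob is at (257,197) between the open fingers with the housing at (257,260). The bottle and brushes are well off to the right at (430,240), and the pot sits under the chute end at (163,205).

Call:
drive_tool(targets="0.5 1.3 30 -0.002 0 -0.0016 60;0 0 30 0 0 0 60;0 0 25 0 0 0 60;0 0 14 0 0 0 60;0 0 0 0 0 0 60;0 0 0 0 0 0 60;0 0 0 0 0 0 60")

```text
time_s: 23.3
eef_pos: [0.5358, 0.1318, 0.308]
tool_rot: [0.003, 0.069, 0.998, 0.0]
contact_force: [-0.0, 0.3, 0.4]
grip_width: 0.698
grasp_force: 0.0
```

```bash
python3 -c "
from h import *
plan([535.2,131,151],172,0)"
```

```text
t 23.3 grasp [536.6 131.9 153. ] F [-0.   0.3  0.4] j [ 0.15  0.06  1.74 -0.    1.33 -1.28]
 turn rows 1 row: [-0.8  0.2  0. ] [0.001  0.0054 0.0019]  then shift [ 1.3 -1.   2. ]
```

Call:
drive_tool(targets="0.5 -0.8 2 0.001 0.0054 0.0019 60;0 0 0 0 0 0 60;0 0 0 0 0 0 15;0 0 0 0 0 0 15;0 0 0 0 0 0 15;0 0 0 0 0 0 15;0 0 0 0 0 0 15;0 0 0 0 0 0 15", squeeze=60)

```text
time_s: 24.1
eef_pos: [0.5345, 0.1317, 0.3046]
tool_rot: [-0.001, 0.069, 0.998, 0.0]
contact_force: [-3.0, 5.5, 4.6]
grip_width: 0.331
grasp_force: 59.0
```

Call:
drive_tool(targets="0 0 0 0 0 0 15;0 0 0 0 0 0 15")

```text
time_s: 24.3
eef_pos: [0.5345, 0.1317, 0.3046]
tool_rot: [-0.001, 0.069, 0.998, 0.0]
contact_force: [-1.5, 4.2, 4.5]
grip_width: 0.33
grasp_force: 59.0
```

```bash
python3 -c "
from h import *
plan([535.2-40,131+5.6,151],172,0)"
```

```text
t 24.3 grasp [534.1 131.8 149.6] F [-1.5  4.2  4.5] j [ 0.15  0.07  1.74  0.    1.33 -1.28]
 turn rows 1 row: [0.3 0.  0. ] [ 0.0003 -0.0021  0.0008]  then shift [39.2 -0.7 -1.4]
```

Knob gripped at about 28 mm opening. Pull out 40 mm, plus a little over-travel.

Call:
drive_tool(targets="6 0 0 0 0 0 15;6 0 0 0 0 0 15;6 0 0 0 0 0 15;6 0 0 0 0 0 15;6 0 0 0 0 0 15;6 0 0 0 0 0 15;4 0 0 0 0 0 15;1 0 0 0 0 0 15")

```text
time_s: 25.1
eef_pos: [0.4942, 0.1372, 0.3046]
tool_rot: [0.0, 0.069, 0.998, 0.0]
contact_force: [8.6, 5.1, -4.8]
grip_width: 0.328
grasp_force: 59.4
```

Call:
drive_tool(targets="0 0 0 0 0 0 15;0 0 0 0 0 0 15;0 0 0 0 0 0 15;0 0 0 0 0 0 15;0 0 0 0 0 0 15;0 0 0 0 0 0 15;0 0 0 0 0 0 15;0 0 0 0 0 0 15")

```text
time_s: 25.9
eef_pos: [0.4944, 0.1372, 0.3046]
tool_rot: [-0.0, 0.069, 0.998, 0.0]
contact_force: [5.0, 4.9, -1.0]
grip_width: 0.327
grasp_force: 59.7
```

```bash
cat > knob.py <<'E'
from h import *
plan([534.1,131.8,149.6],172,0)
c=np.array([602.5,121.8]);a=np.radians(82); ey=np.array([np.cos(a),np.sin(a)]); ex=np.array([np.sin(a),-np.cos(a)])
s=get_state();q=s['tool_rot'];R=Ro.from_quat([q[1],q[2],q[3],q[0]]).as_matrix();g=np.array(s['eef_pos'])*1000+R@G
print('grasp Dx',(g[:2]-c)@ex,'Dy',(g[:2]-c)@ey)
for n in ('wrist','top'):
    W,p,d=cloud(n);X=W.reshape(-1,3)*1000;D=np.c_[(X[:,:2]-c)@ex,(X[:,:2]-c)@ey,X[:,2]]
    px=p.reshape(-1,3).astype(int); o=(px[:,0]>px[:,2]+60)&(D[:,0]<-40)&(D[:,0]>-130)&(abs(D[:,1])<25)&(D[:,2]>135)&(D[:,2]<175)
    print(n,'knob',o.sum(),np.percentile(D[o],[2,50,98],axis=0).round(1) if o.any() else '')
    b=(abs(D[:,0])<27)&(abs(D[:,1]+126)<27)&(D[:,2]>8)&(D[:,2]<40); print(' in-pot pts',b.sum(),np.percentile(D[b],[5,50,95],axis=0).round(1) if b.any() else '')
E
python3 knob.py
```

```text
t 25.9 grasp [494.4 137.3 149.6] F [ 5.   4.9 -1. ] j [ 0.17 -0.03  1.84  0.    1.33 -1.26]
 turn rows 1 row: [0.  0.1 0. ] [ 0.0005 -0.0002  0.0006]  then shift [-40.1   0.1   0. ]
grasp Dx -109.1943304515811 Dy 0.2849641088255215
wrist knob 2473 [[-114.9  -13.9  141.3]
 [-113.    -0.8  159.9]
 [-100.2   11.9  165.1]]
 in-pot pts 23 [[  -7.8 -153.    15.6]
 [   3.6 -152.8   31.9]
 [  14.8 -152.3   39.4]]
top knob 0 
 in-pot pts 46 [[  -7.  -140.5   11.7]
 [  15.6 -120.6   21. ]
 [  24.8 -104.2   37.5]]
```

Call:
drive_tool(targets="1 0 0 0 0 0 15;0 0 0 0 0 0 15;0 0 0 0 0 0 15;0 0 0 0 0 0 15;0 0 0 0 0 0 15;0 0 0 0 0 0 15;0 0 0 0 0 0 15;0 0 0 0 0 0 15")

```text
time_s: 26.8
eef_pos: [0.494, 0.1372, 0.3046]
tool_rot: [0.001, 0.07, 0.998, 0.0]
contact_force: [8.8, 5.0, -3.8]
grip_width: 0.328
grasp_force: 59.6
```

Run:
```python
from h import *
s=get_state(); print(s['eef_pos'],s['contact_force'])
W,p,d=cloud('wrist'); a=cv2.resize(p[100:300,60:320],None,fx=1.5,fy=1.5)
W,q,d=cloud('scene'); b=cv2.resize(q[140:215,240:340],(400,300))
save('m8.png',np.hstack([a,b]))
```

```text
[0.49401927 0.13720705 0.30464411] [ 8.80028975  4.9868787  -3.84377372]
```

View pics/m8.png

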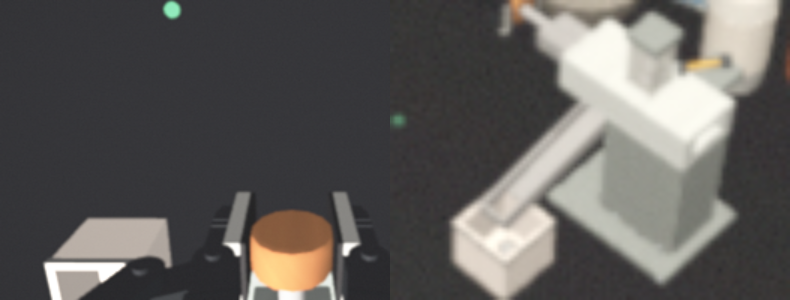

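The knob is pulled out between the pads and the pot stands upright under the chute, with a grey spot inside at about (510,242). Push home.

Call:
drive_tool(targets="-6 0 0 0 0 0 15;-6 0 0 0 0 0 15;-6 0 0 0 0 0 15;-6 0 0 0 0 0 15;-6 0 0 0 0 0 15;-6 0 0 0 0 0 15;-5 0 0 0 0 0 15;-1 0 0 0 0 0 15")

```text
time_s: 27.7
eef_pos: [0.5347, 0.1317, 0.3046]
tool_rot: [-0.002, 0.069, 0.998, 0.0]
contact_force: [-5.9, 6.0, 9.5]
grip_width: 0.328
grasp_force: 61.0
```

Call:
drive_tool(targets="0 0 0 0 0 0 15;0 0 0 0 0 0 15;0 0 0 0 0 0 15")

```text
time_s: 28.0
eef_pos: [0.5345, 0.1317, 0.3046]
tool_rot: [-0.001, 0.069, 0.998, 0.0]
contact_force: [-2.4, 5.1, 5.7]
grip_width: 0.329
grasp_force: 60.7
```

```bash
python3 knob.py
```

```text
t 28.0 grasp [534.2 131.8 149.6] F [-2.4  5.1  5.7] j [ 0.15  0.07  1.74  0.    1.33 -1.28]
 turn rows 1 row: [0.4 0.  0. ] [ 0.0003 -0.0023  0.0007]  then shift [ 0.1  0.  -0. ]
grasp Dx -69.07161797134879 Dy 0.3645426267163021
wrist knob 2433 [[-74.9 -13.9 142. ]
 [-72.8  -0.7 160. ]
 [-60.   11.9 165. ]]
 in-pot pts 393 [[  -3.7 -152.8    9.4]
 [  25.7 -130.1   19.5]
 [  26.5 -118.8   27.8]]
top knob 0 
 in-pot pts 47 [[  -6.6 -143.3    8.7]
 [   7.4 -120.8   19.5]
 [  24.7 -104.3   36.3]]
```

Call:
drive_tool(targets="-1 0 0 0 0 0 15;0 0 0 0 0 0 15;1 0 0 0 0 0 15;0 0 0 0 0 0 60;0 0 0 0 0 0 60;0 0 0 0 0 0 60;0 0 0 0 0 0 60;0 0 -20 0 0 0 60")

```text
time_s: 28.9
eef_pos: [0.5332, 0.1308, 0.3209]
tool_rot: [-0.004, 0.07, 0.998, -0.001]
contact_force: [-0.6, 1.2, -0.6]
grip_width: 0.706
grasp_force: 0.0
```

Call:
drive_tool(targets="0 0 -40 0 0 0 60;0 0 -40 0 0 0 60;0 -30 -20 0 0 0 60;0 -40 0 0 0 0.12 60;0 -40 0 0 0 0.12 60;0 -40 0 0 0 0.12 60;0 -30 0 0 0 0.12 60;0 0 0 0 0 0 60")

```text
time_s: 29.7
eef_pos: [0.4844, -0.0431, 0.4243]
tool_rot: [-0.001, 0.308, 0.951, -0.001]
contact_force: [-0.5, -0.4, 0.6]
grip_width: 0.699
grasp_force: 0.0
```

```bash
python3 knob.py; python3 -c "
from h import *
plan([565,-150,190],82,45)"
```

```text
t 29.7 grasp [483.9 -43.4 269.3] F [-0.5 -0.4  0.6] j [-0.19 -0.19  1.76 -0.    1.57 -1.14]
 turn rows 5 row: [ 0.1 -0.1  0. ] [-0.0006 -0.0005 -0.0974]  then shift [-25.3 180.4 119.7]
grasp Dx -94.45328508019949 Dy -180.05683961752726
wrist knob 707 [[-74.2 -15.7 149. ]
 [-67.6  -7.3 162. ]
 [-59.6   9.5 165.3]]
 in-pot pts 327 [[  -7.5 -150.5   13. ]
 [  24.9 -123.9   22.4]
 [  26.1 -101.4   38.5]]
top knob 67 [[-74.7 -11.7 150.4]
 [-66.8  -0.4 161.6]
 [-59.   12.5 167.5]]
 in-pot pts 0 
t 29.8 grasp [485.1 -40.8 269.4] F [ 0.7 -0.4 -0.7] j [-0.19 -0.19  1.76 -0.    1.57 -1.14]
 turn rows 9 row: [-11.7  -8.1   0.6] [-0.0477  0.0782  0.1145]  then shift [-124.7   94.3  -12.5]
```

Call:
drive_tool(targets="-11.7 -8.1 0.6 -0.0477 0.0782 0.1145 60;-11.7 -8.1 0.6 -0.0477 0.0782 0.1145 60;-11.7 -8.1 0.6 -0.0477 0.0782 0.1145 60;-11.7 -8.1 0.6 -0.0477 0.0782 0.1145 60;-11.7 -8.1 0.6 -0.0477 0.0782 0.1145 60;-11.7 -8.1 0.6 -0.0477 0.0782 0.1145 60;-11.7 -8.1 0.6 -0.0477 0.0782 0.1145 60;-11.7 -8.1 0.6 -0.0477 0.0782 0.1145 60")

```text
time_s: 30.6
eef_pos: [0.4786, -0.1409, 0.3873]
tool_rot: [-0.228, 0.666, 0.66, 0.261]
contact_force: [-0.1, 0.0, -0.2]
grip_width: 0.704
grasp_force: 0.0
```

Call:
drive_tool(targets="-11.7 -8.1 0.6 -0.0477 0.0782 0.1145 60;-25 19 -2 0 0 0 60;-25 19 -2 0 0 0 60;-25 19 -2 0 0 0 60;-25 19 -2 0 0 0 60;-25 18 -2 0 0 0 60;0 0 0 0 0 0 60;0 0 0 0 0 0 60")

```text
time_s: 31.4
eef_pos: [0.5503, -0.2562, 0.2966]
tool_rot: [-0.253, 0.696, 0.607, 0.288]
contact_force: [0.8, -0.3, -0.5]
grip_width: 0.7
grasp_force: 0.0
```

```bash
python3 - <<'E'
from h import *
W,p,d=cloud('wrist'); W2,q,_=cloud('top'); save('m9.png',np.hstack([p,cv2.resize(q[140:240,190:275],(288,384))]))
E
python3 pot.py
```

```text
t 31.5 grasp [ 565.1 -147.5  188.8] F [-0.2 -0.3  0.4] j [-0.71  0.41  1.46  0.65  1.73 -0.62]
 turn rows 3 row: [-13.5  -0.1   0.6] [-0.0007  0.0874  0.0006]  then shift [-6.160e+01 -1.000e-01  1.989e+02]
1001 [[-30.9 -32.1  45.2]
 [-30.5 -31.9  45.5]
 [ 30.2  28.5  57.1]
 [ 30.6  29.3  57.5]]
floor 498 [[-26.1 -31.1   2.5]
 [ -2.4  14.2   4.2]
 [ 25.3  25.8   6.8]]
```

View pics/m9.png

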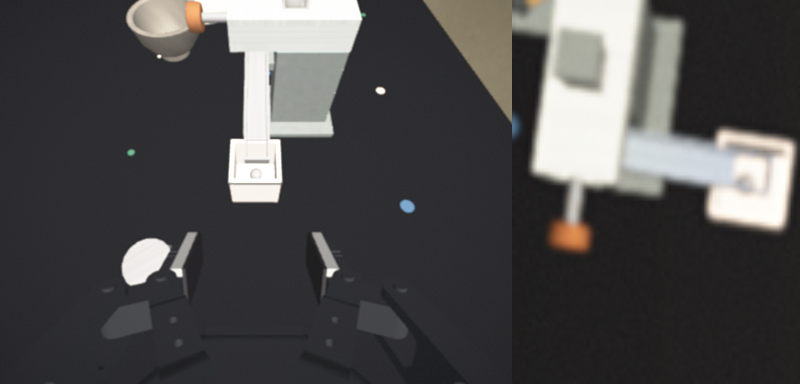

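The ball is visible in the pot at (256,174). The pot is upright under the chute end, the knob at (194,16) is home, and the arm touches nothing.

```bash
python3 -c "
from bench import job_done
print(job_done())"
```

```text
the job is handed in; nothing more can be done
None
```

The job is handed in: the pot stands mouth-up, within about 2 mm of centre under the spout, with one ball in it, the knob is fully home, and the arm touched nothing else on the bench. It took about 31.5 s of the 72 s allowed.

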